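Prove the breaker, then jog the seasoning mill

TASK

Do the opening check on the seasoning mill. Leaving the mill's dial at off for now, press the round test button on the power box's black breaker until its lever drops, let the button out again and lift the lever fully back up. Then turn the mill's dial clockwise past its two click-stops to the third, sprung position at the end stop, and finish while still holding it there with the gripper. Do not switch the two white branch breakers or push the goods on the counter about.

Things in the scene. Friction and masses are not known exactly. Their poses are not given: they have to be found in the camera images.
- test_button (a joint): travel of the breaker's test button, m: 0 = out, 0.006 = fully in. It is sprung; about 5 N presses it past 4 mm, where it trips the lever, and it comes out by itself when let go.
- button_top (a point): centre of the top of the test button: round, grey, 13 mm across, standing 10 mm proud of the black breaker's face; moves with it. z points straight out of the face, so press along -z (the face is tilted 15 degrees towards the robot), x up the slope, y left along the face. It lies 40 mm right of the lever's pivot and 10 mm down the slope; nothing else stands proud within 20 mm of it.
- main_lever (a joint): angle of the breaker's lever, rad: 0 = fully up (on), 0.9 = fully dropped (off). Dead centre is at 0.3: below that it snaps up by itself, above it snaps down. About 0.06 N m at its pivot lifts it.
- lever_tip (a point): middle of the outer end of the breaker's lever, a grey flat toggle 18 mm wide, 10 mm thick, its end 40 mm from the pivot, on the face of the black breaker (80 x 125 mm) on the sloping grey top of the power box. Up, it leans 0.4 rad up the slope from the face's normal; dropped, 0.5 rad down the slope, towards the robot. Much bigger than the two toggles of the white branch breakers to its left.
- lever_pivot (a point): point on the lever's pivot axis, mid-width of the lever, 10 mm beneath the breaker's face; fixed to the power box. Its axes are those of the box (x to the back, y along the pivot axis to the left, z vertical). The black face reaches 62 mm up and down the slope from here, 58 mm to the right and 22 mm to the left.
- branch0 (a joint): toggle of the small white branch breaker nearer the black breaker, rad: 0 = up (on), 0.9 = down. To be left alone.
- branch1 (a joint): toggle of the other small white branch breaker, rad: 0 = up (on), 0.9 = down. To be left alone.
- dial (a joint): angle of the mill's dial, rad, growing clockwise seen from above: 0 = off (start), click-stops at about 0.45 and 0.9 where it stays if let go, third position at the end stop, 1.35, from where it springs back to the second when let go. Each click-stop takes about 0.1 N m to reach, the last step about 0.22, holding at the end stop about 0.18 N m.
- dial_grip (a point): point on the dial's vertical axis at the height to grip; turns with the dial. Black skirt 52 mm across, 8 mm high, on the mill's flat deck; on it a bar grip 12 mm wide, 48 mm long, 27 mm high. The point is 16 mm above the skirt's top and 10 mm below the bar's top. x lies along the bar towards the end with the white pointer line, z up.
- mill: seasoning mill, fixed: aluminium base 190 x 260 x 88 mm, front towards the robot; origin under its middle, x to its back, y to its left. Its clear grinding jar with black cap, 120 mm across, top 207 mm above the counter, stands 63 mm left of the middle; the dial is on the flat deck, 72 mm right of the middle, 12 mm towards the front. Marks beside the dial show off, 1, 2 and 3.
- powerbox: portable power box, fixed: black and grey, 195 x 230 mm, carrying bars at both sides (286 mm over them), sloping top about 65 mm high in front and 115 mm at the back; origin under its middle, x to its back, y to its left. It stands to the left or to the right of the mill.
- shaker0: seasoning can, upright, 58 mm across, 92 mm high, origin under its middle; to be left standing where it is.
- shaker1: second such seasoning can, 58 mm across, 92 mm high; to be left standing where it is.
- jar: white screw-lid jar, 90 mm across, 135 mm high, origin under its middle; to be left.
- jug_jar: brown spice jar, 84 mm across, 120 mm high, origin under its middle; to be left.
- fish_tin: steel tin, 84 mm across, 40 mm high, origin under its middle, in front of the mill; to be left.
- carton: cardboard carton, 70 x 110 x 45 mm, origin under its middle, in front of the power box; to be left.
- scoop: steel spoon with a wooden handle lying on the counter; to be left.

How it is judged:
By the outcome, as a careful person would: the job done as asked, in the order asked, and still so for the second after the job is handed in, while the arm keeps its last pose, push and grip.
It also fails if it takes over 58 s, if anything falls off the work surface, if the arm or the gripper's body presses on something with over 40 N, if the wrist force passes 120 N, or if a joint passes its speed limit or range.

ROBOT

A 6-joint arm with a two-finger parallel gripper is mounted at the origin on the work surface. World frame = base frame: x ahead of the robot, y to its left, z up, the work surface at z = 0. Lengths are in mm, angles in rad, forces in N, time in s.
With the tool pointing down it reaches from about 350 to 975 mm from the base axis. Payload 7.1 kg.
Tool frame: the origin (TCP) lies between the finger pads; the fingertips stand 17 mm ahead of it and the grasp point (between the pads) lies 2 mm behind it (tip_reach is the y of the fingertips in the tool frame, in mm); y points along the fingers, x is the direction in which the jaws open and shut, and the axes are right-handed (so a half turn about y gives the same grasp; the last joint's range is limited). The gripper opens to 88 mm and grips with 3 to 60 N. Pads are 20 mm wide; open, the fingers measure 115 mm over their backs; the gripper's body (75 mm by 178 mm) begins 61 mm behind the grasp point.
Start: joints at [-1.327, 0.423, 1.63, -0, 1.089, -0.019], TCP at [162.385, -603.52, 239.675] pointing down, gripper open.
Joint ranges: [-3, 3], [-0.9, 2.11], [0.09, 2.58], [-1.31, 4.45], [0.11, 2.69], [-2.54, 2.54]. Speed limits (rad/s): [2.39, 2.39, 3.01, 3.14, 3.14, 3.14].

INTERFACE

Orientations are given as a rotation vector (axis times angle).
In Python, from workcell import get_obs, get_image, camera_model, close_job, silhouettes, tip_of, tip_reach gives the robot as it stands. The module is installed in compiled form; this text tells all that it offers.
- The arm moves only by the tool arm_command, never from a script. Its argument "targets" is a list of rows, each a list of 4 numbers: the shift along the tool's x, y, z in mm, then the turn about the tool's y in rad. A call has 1 to 20 rows; each row shifts and turns the commanded pose from where the row before left it, along the tool's axes as they then stand; what a row does not reach is not made up. A row lasts 1/12 s, in which the tool goes at most 41.7 mm and 7.16 degrees, less where a joint would pass 70% of its speed; a pose out of reach is approached as far as the arm can. A call is refused whole if a number of a shift passes 41.7 or a number of a turn 0.125, either way. A call with a gripper value outside its range is refused whole. "gripper" is the opening in per cent of the stroke, from 0 (shut) to 100 (fully open), set as the call begins (left out, the last holds). The fingers move at their own pace and stop on an object; the grip force is fixed at half the most. Time passes only in rows, so rows that do not move let the fingers close. It gives the time, the measured TCP pose, the force and the opening at its end, in the units of the state.
- get_obs(): the state, without advancing time (a new reading comes with each control period).
- get_image(name): name is "scene" or "top" or "wrist"; returns the picture (400x640x3 uint8, blue, green, red); there is no depth.
- camera_model(name): a dict with "mtx" (3x3 intrinsics, pixels), "position" and "orientation" of the camera in the world. Camera axes: x right, y up, looking along -z (the intrinsics and any distortion apply to the point x, -y, -z); pixel columns grow to the right and rows downward; lengths in mm; the calibration is good to about 2 mm. The wrist camera is an equidistant fisheye: a pixel r from the principal point sees the ray r / f radians off the axis. A picture is of the moment at which its call begins: read the wrist's pose just before it. camera_model takes no time and is no camera call; for the wrist camera it gives the pose at the moment of the call.
- close_job(): hands the job in, once; it reports no verdict.
Trained networks look in the newest picture that a camera, given by its name, has taken for a name from the list of things; names that differ only in an ending like _2 or _b are one class to them, and where a whole thing is asked for, a point or a joint stands for the part that bears it (a point fixed in the world has none). Each returns a list of dicts, best first, with "conf" (0 to 1); they miss things now and then, are a little off and sometimes report something else, mostly with a low value. They report only what shows in the picture. A call takes as long as a camera call.
- silhouettes(camera, thing): "pixels" (400x640 bool, what is visible of it) and "at" ([column, row] in pixels, amid what is visible of it).
- tip_of(camera, thing): "at" ([column, row] in pixels: a listed point, or the origin of a listed thing).
The state is a dict: "t": time; "qpos": joint angles; "qvel": joint speeds; "joint_torque": joint torques, N m; "ee_pos": TCP position; "orientation": TCP orientation; "ft_force": force on the tool from outside, world axes, zero at the start; "moment": the same for the moment, N m; "width": finger opening in mm.
Only numpy, scipy, OpenCV 4.12 (cv2) and the standard library are available. Lean on these libraries where they do the work, as an engineer would, in place of code of your own. Each camera call takes 0.05 s, during which the arm holds its last target. There are 200 camera calls.

## Working session

There is one attempt and no reset: what is moved stays moved. The work goes in short steps, Python scripts to look and compute and a tool call to move; the robot and the scene stay as the last step left them, time stands still between calls to the robot, and variables do not carry over. Pictures are saved under pics/ and viewed, about 8 in all and at most 12, crops included, and the job is handed in when it is done.

Besides the shell and the picture viewer there is one more tool, called after "Call:" by a JSON object that holds its "op" and its "data", one argument or row to a line. arm_command: Moves the arm, as the interface text tells. Its arguments: {"type":"object","properties":{"targets":{"type":"array","items":{"type":"array","items":{"type":"number"}}},"gripper":{"type":"number"}},"required":["targets"]}

```bash
mkdir -p pics; cat > h.py <<'E'
import numpy as np, cv2
from scipy.spatial.transform import Rotation as R
from workcell import *
def Rm(o):
    o=np.array(o,float)
    return o if o.shape==(3,3) else (R.from_rotvec(o) if o.size==3 else R.from_quat(o)).as_matrix()
def ray(m,px):
    K=np.array(m['mtx']); d=np.array([(px[0]-K[0,2])/K[0,0],(px[1]-K[1,2])/K[1,1]])
    return d
def wray(name,m,px):
    a,b=ray(m,px)
    if name=='wrist':
        r=np.hypot(a,b); s=np.sin(r)/max(r,1e-9); v=np.array([a*s,b*s,np.cos(r)])
    else: v=np.array([a,b,1.])
    v=v*[1,-1,-1]; v=Rm(m['orientation'])@v
    return np.array(m['position'],float),v/np.linalg.norm(v)
def tri(rs):
    A=sum(np.eye(3)-np.outer(v,v) for p,v in rs); b=sum((np.eye(3)-np.outer(v,v))@p for p,v in rs)
    x=np.linalg.solve(A,b); return x,[np.linalg.norm((np.eye(3)-np.outer(v,v))@(x-p)) for p,v in rs]
E
python3 - <<'E'
from h import *
print({k:camera_model(k) for k in('scene','top','wrist')}); print(get_obs(), tip_reach)
ims=[get_image(n) for n in('scene','top','wrist')]
for n,i in zip('stw',ims): cv2.imwrite(f'pics/{n}0.png',i)
M={n:camera_model(n) for n in('scene','top','wrist')}
for t in ['button_top','lever_tip','lever_pivot','dial_grip','mill','powerbox','shaker0','jar','jug_jar','fish_tin','carton']:
    rs=[]
    for n in('scene','top','wrist'):
        d=tip_of(n,t)
        print(t,n,[(np.round(x['at']),round(x['conf'],2)) for x in d[:2]])
        if d and d[0]['conf']>.4 and n!='wrist': rs.append(wray(n,M[n],d[0]['at']))
    if len(rs)>1: x,e=tri(rs); print('   ',x.round(1),np.round(e,1))
E
```

```text
{'scene': {'mtx': array([[385.87266857,   0.        , 322.68631951],
       [  0.        , 385.87266857, 203.10728294],
       [  0.        ,   0.        ,   1.        ]]), 'position': array([1096.02625198,  951.90245615, 1009.33560796]), 'orientation': array([0.33766145, 1.15159937, 2.39063554])}, 'top': {'mtx': array([[427.19769429,   0.        , 317.3974454 ],
       [  0.        , 427.19769429, 196.84363327],
       [  0.        ,   0.        ,   1.        ]]), 'position': array([ 353.09500798,  -15.0952267 , 1391.86657194]), 'orientation': array([ 0.11222035, -0.08297418, -1.5972173 ])}, 'wrist': {'mtx': array([[309.70691629,   0.        , 318.83336819],
       [  0.        , 309.70691629, 190.4536827 ],
       [  0.        ,   0.        ,   1.        ]]), 'position': array([ 235.38838737, -583.9933226 ,  383.88071487]), 'orientation': array([-0.23887649,  0.18506468, -1.2987575 ])}}
{'t': 0.0, 'qpos': array([-1.32701317e+00,  4.23823380e-01,  1.63068157e+00,  1.27396193e-05,
        1.08862194e+00, -1.89881370e-02]), 'qvel': array([-0.00085118, -0.00030243, -0.00131657, -0.0013
[... 1386 characters left out ...]
., 153.]), 0.89), (array([319., 186.]), 0.51)]
shaker0 wrist []
    [626.5  29.8  60.1] [42.6 42.6]
jar scene [(array([313., 236.]), 0.41)]
jar top [(array([470., 181.]), 0.7)]
jar wrist []
    [ 490.  -444.  -295.4] [179.7 179.7]
jug_jar scene [(array([419., 324.]), 0.8)]
jug_jar top [(array([166., 219.]), 0.91), (array([275., 189.]), 0.6)]
jug_jar wrist []
    [470.4 509.6  -4.9] [0.6 0.6]
fish_tin scene [(array([383., 260.]), 0.48)]
fish_tin top [(array([253., 235.]), 0.79)]
fish_tin wrist []
    [403.4 228.8 -18.9] [5.8 5.8]
carton scene [(array([326., 180.]), 0.78), (array([347., 270.]), 0.25)]
carton top [(array([403., 252.]), 0.94)]
carton wrist []
    [ 343.2 -261.    17.1] [3.5 3.5]
```

```bash
python3 - <<'E'
import cv2,numpy as np
t=cv2.imread('pics/t0.png')[90:310,130:530]; s=cv2.imread('pics/s0.png')[110:350,230:510]
t=cv2.resize(t,None,fx=2,fy=2,interpolation=cv2.INTER_CUBIC); cv2.imwrite('pics/t0c.png',t)
cv2.imwrite('pics/s0c.png',cv2.resize(s,None,fx=2.5,fy=2.5,interpolation=cv2.INTER_CUBIC))
E
```

```text
(no output)
```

View pics/t0c.png

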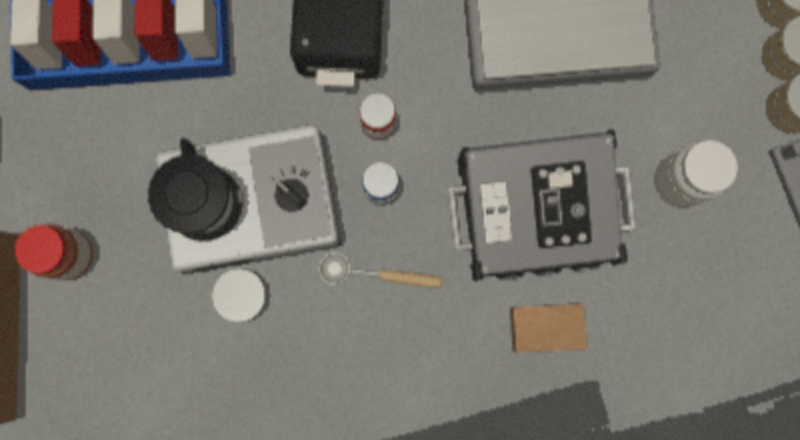

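View pics/s0c.png

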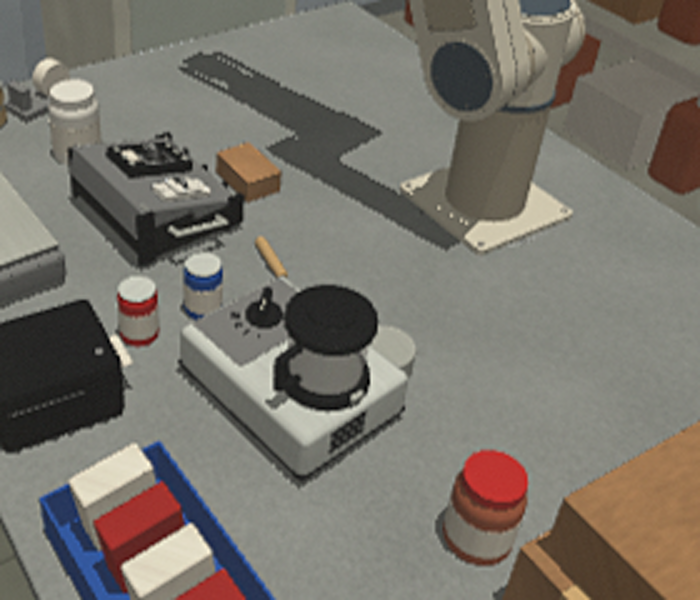

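Top crop: the mill is on the left, with its dial at full-image pixel (276,187). The power box is on the right, with its lever at (405,193), button at (419,195) and the carton in front. The scene view agrees. Next I'll work out the move for a closer wrist view.

```bash
cat >> h.py <<'E'
def st():
    o=get_obs(); T=R.from_rotvec(o['orientation']).as_matrix(); p=np.array(o['ee_pos']); return o,T,p
def to(target):
    o,T,p=st(); return (T.T@(np.array(target,float)-p)).round(1)
E
python3 - <<'E'
from h import *
o,T,p=st(); print(T.round(3)); m=camera_model('wrist'); print('cam in tool',T.T@(m['position']-p), (T.T@Rm(m['orientation'])).round(2))
print(to([400,-270,300]),to([400,0,300]))
M=camera_model('top')
for n,px in dict(button=(419,195.5),jar=(482,175)).items():
    P,v=wray('top',M,px); z=100 if n=='button' else 135; print(n,P+v*(z-P[2])/v[2])
E
```

```text
[[ 0.26  -0.     0.966]
 [-0.966  0.     0.26 ]
 [-0.    -1.    -0.   ]]
cam in tool [   0.39936716 -144.96717994   75.55972994] [[ 1.    0.   -0.  ]
 [-0.    0.28 -0.96]
 [-0.    0.96  0.28]]
[-260.3  -60.3  316.1] [-521.1  -60.3  386.2]
button [ 509.05005249 -301.6532495   100.        ]
jar [ 560.35934291 -482.93683621  135.        ]
```

Call:
{"op": "arm_command", "data": {
  "targets": [
    [-22,-5,26,0],
    [-22,-5,26,0],
    [-22,-5,26,0],
    [-22,-5,26,0],
    [-22,-5,26,0],
    [-22,-5,26,0],
    [-22,-5,26,0],
    [-22,-5,26,0],
    [-22,-5,26,0],
    [-22,-5,26,0],
    [-22,-5,26,0],
    [-20,-5,26,0],
    [0,0,0,0]
  ],
  "gripper": 0
}}

```text
t: 2.88
ee_pos: [398.4, -266.2, 300.9]
orientation: [-1.322, 1.009, -1.012]
ft_force: [0.5, -0.4, -0.6]
width: 4.8
```

```bash
cat > look.py <<'E'
from h import *
import sys
tag=sys.argv[1]; x0,y0,x1,y1=map(int,sys.argv[2].split(',')); f=float(sys.argv[3])
o,T,p=st(); m=camera_model('wrist'); i=get_image('wrist'); cv2.imwrite(f'pics/{tag}.png',i)
cv2.imwrite(f'pics/{tag}c.png',cv2.resize(i[y0:y1,x0:x1],None,fx=f,fy=f,interpolation=cv2.INTER_CUBIC))
print('t',o['t'],'p',p.round(1),'f',o['ft_force'].round(1),'w',round(o['width'],1),'yaw z',np.arctan2(T[1,2],T[0,2]).round(3))
np.savez(f'pics/{tag}.npz',pos=m['position'],ori=m['orientation'],mtx=m['mtx'])
for a in sys.argv[4:]:
    t,z=a.split(':'); z=float(z)
    for d in tip_of('wrist',t)[:2]:
        P,v=wray('wrist',m,d['at']); print(t,np.round(d['at'],1),round(d['conf'],2),(P+v*(z-P[2])/v[2]).round(1))
E
python3 look.py w1 0,0,640,400 1.25 button_top:100 lever_tip:118 lever_pivot:85 powerbox:0 carton:0 jar:0 dial_grip:112
```

```text
t 2.8833 p [ 398.4 -266.2  300.9] f [ 0.5 -0.4 -0.6] w 4.8 yaw z 0.267
button_top [371.7  84.6] 0.53 [ 508.7 -297.4  100. ]
lever_tip [345.1  58.4] 0.65 [ 525.7 -260.4  118. ]
lever_pivot [337.5  65.6] 0.71 [ 520.4 -255.6   85. ]
powerbox [332.7  76.1] 0.79 [ 515.4 -255.3    0. ]
powerbox [345.2  55.3] 0.27 [ 549.8 -264.2    0. ]
carton [301.  197.9] 0.61 [ 329.6 -257.7    0. ]
carton [330.6  73.8] 0.51 [ 517.8 -251.5    0. ]
jar [329.6  74.9] 0.59 [ 515.9 -250.6    0. ]
jar [484.6  92.6] 0.56 [ 569.7 -488.9    0. ]
```

View pics/w1c.png

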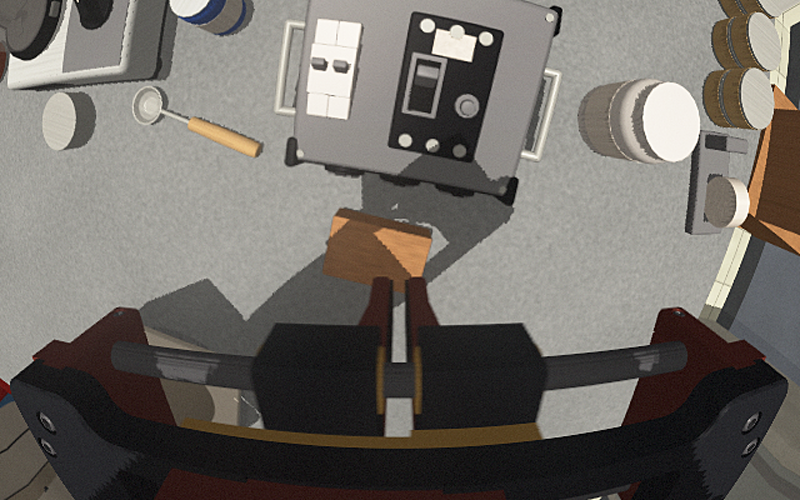

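Wrist view: button at image pixel (372,84), lever around (342,68) and up. The carton is in front, below the gripper. I'll hover above the button for a second view, which gives height.

Call:
{"op": "arm_command", "data": {
  "targets": [
    [15,25,25,0],
    [15,25,25,0],
    [15,25,25,0],
    [14,26,24,0],
    [0,0,0,0.08],
    [0,0,0,0.08],
    [0,0,0,0]
  ]
}}

```text
t: 3.87
ee_pos: [506.0, -301.3, 197.1]
orientation: [-1.255, 1.138, -1.134]
ft_force: [-0.9, 0.1, -0.1]
width: 0.7
```

```bash
python3 look.py w2 120,0,520,400 1.5 button_top:100 lever_tip:118 lever_pivot:85
python3 - <<'E'
from h import *
def L(t,px):
    d=np.load(f'pics/{t}.npz'); return wray('wrist',dict(position=d['pos'],orientation=d['ori'],mtx=d['mtx']),px)
w1={'button_top':(371.7,84.6),'lever_tip':(345.1,58.4),'lever_pivot':(337.5,65.6)}
for k,v in w1.items():
    d=tip_of('wrist',k)
    if d: print(k,tri([L('w1',v),L('w2',d[0]['at'])]))
# yaw from face edges in w1 on tilted plane approx heights
def at(px,z): P,v=L('w1',px); return P+v*(z-P[2])/v[2]
for a,b in(((412,12),(391,150)),((507,30),(473,160)),):
    A=at(np.array(a)/1.25,110);B=at(np.array(b)/1.25,78);print(A,B,np.arctan2(*(A-B)[1::-1]))
A=at((240,130.4),60);B=at((408,154),60);d=A-B;print(np.arctan2(-d[0],d[1]))
E
```

```text
t 3.8667 p [ 506.  -301.3  197.1] f [-0.9  0.1 -0.1] w 0.7 yaw z 0.099
button_top [314.  200.3] 0.63 [ 502.8 -298.   100. ]
lever_tip [256.4 185.5] 0.89 [ 516. -253.  118.]
lever_pivot [263.7 174.3] 0.6 [ 516.9 -252.8   85. ]
button_top (array([ 507.06827447, -296.73775718,  112.01741503]), [np.float64(1.104509096877342), np.float64(1.104509096877279)])
lever_tip (array([ 522.30955869, -258.36413221,  141.29247399]), [np.float64(1.1802745553468987), np.float64(1.180274555346904)])
lever_pivot (array([ 519.26652378, -254.93527632,   95.11873627]), [np.float64(0.5127026988903975), np.float64(0.5127026988905188)])
[ 576.33695191 -230.21030124  110.        ] [ 451.00471986 -245.07552316   78.        ] 0.11805501759479814
[ 586.72213731 -314.12160608  110.        ] [ 463.34373276 -323.07298211   78.        ] 0.07242531081152963
0.12713203955271354
```

View pics/w2c.png

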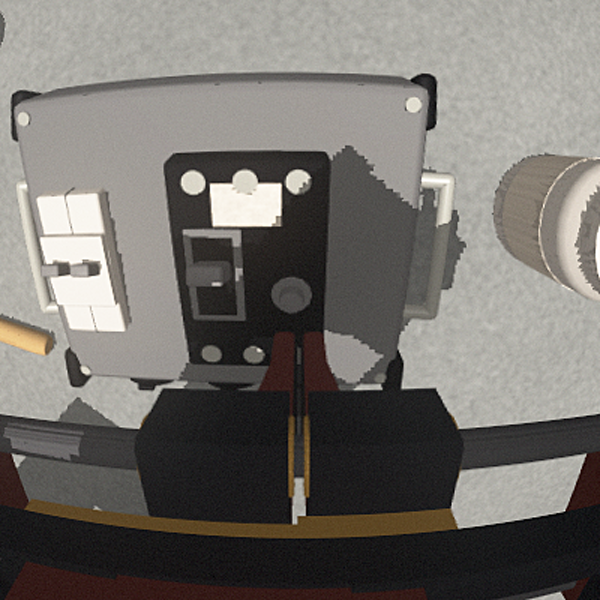

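Pivot and button triangulate consistently with the stated geometry: button (507.5,-296.5,112), pivot (519,-255,95). In the view the lever is up, the fingers are shut and the button is clear. I'll approach and press.

Call:
{"op": "arm_command", "data": {
  "targets": [
    [-4.6,20,1,0],
    [0,30,0,0],
    [0,12,0,0],
    [0,2,0.5,0],
    [0,2,0.5,0],
    [0,0,0,0],
    [0,0,0,0]
  ]
}}

```text
t: 4.8
ee_pos: [508.6, -296.3, 133.8]
orientation: [-1.256, 1.132, -1.134]
ft_force: [-0.2, 0.5, 0.6]
width: 0.7
```

Call:
{"op": "arm_command", "data": {
  "targets": [
    [0,2,0.5,0],
    [0,2,0.5,0],
    [0,0,0,0]
  ]
}}

```text
t: 5.05
ee_pos: [509.8, -296.2, 129.1]
orientation: [-1.256, 1.131, -1.135]
ft_force: [0.6, -0.1, 3.4]
width: 0.6
```

Call:
{"op": "arm_command", "data": {
  "targets": [
    [0,1,0.3,0],
    [0,1,0.3,0],
    [0,0,0,0]
  ]
}}

```text
t: 5.3
ee_pos: [510.2, -296.3, 128.1]
orientation: [-1.256, 1.132, -1.134]
ft_force: [-3.4, 1.1, 13.9]
width: 0.6
```

```bash
python3 look.py w3 120,60,520,330 2 button_top:105 lever_tip:124
```

```text
t 5.3 p [ 510.2 -296.3  128.1] f [-3.4  1.1 13.9] w 0.6 yaw z 0.103
```

View pics/w3c.png

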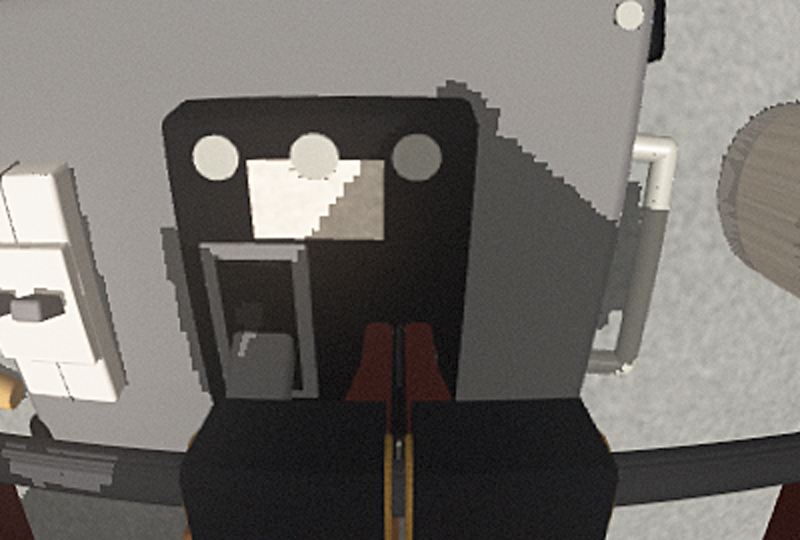

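The lever has dropped: the toggle is now at crop (262,360), leaning towards the robot. I'll release the button and move to the front of the lever.

Call:
{"op": "arm_command", "data": {
  "targets": [
    [0,-10,-2,0],
    [0,-20,0,0],
    [0,-20,0,0],
    [-20,0,-21,0],
    [-20,0,-21,0],
    [0,0,0,0],
    [0,0,0,0]
  ]
}}

```text
t: 6.03
ee_pos: [460.9, -259.8, 176.9]
orientation: [-1.256, 1.133, -1.132]
ft_force: [0.7, 0.8, 0.6]
width: 0.5
```

Call:
{"op": "arm_command", "data": {
  "targets": [
    [0,25,0,0],
    [0,25,0,0],
    [0,0,0,0],
    [0,0,0,0]
  ]
}}

```text
t: 6.37
ee_pos: [461.8, -260.6, 125.9]
orientation: [-1.256, 1.135, -1.131]
ft_force: [-0.9, -0.1, -0.8]
width: 0.1
```

Call:
{"op": "arm_command", "data": {
  "targets": [
    [0,0,6,0],
    [0,0,6,0],
    [0,-1,5,0],
    [0,-1,5,0],
    [0,-2,5,0],
    [0,-2,5,0],
    [0,-2,4,0],
    [0,0,0,0]
  ]
}}

```text
t: 7.03
ee_pos: [499.4, -257.1, 135.6]
orientation: [-1.255, 1.131, -1.135]
ft_force: [0.2, -0.3, -0.5]
width: 0.4
```

Call:
{"op": "arm_command", "data": {
  "targets": [
    [0,0,2,0],
    [0,0,2,0],
    [0,0,2,0],
    [0,0,0,0]
  ]
}}

```text
t: 7.37
ee_pos: [503.8, -256.2, 134.6]
orientation: [-1.256, 1.133, -1.133]
ft_force: [-0.2, 0.4, 0.1]
width: 0.5
```

Call:
{"op": "arm_command", "data": {
  "targets": [
    [0,0,-12,0],
    [0,-30,-10,0],
    [0,-30,0,0],
    [0,-30,0,0],
    [0,-25,0,0],
    [0,0,0,0]
  ]
}}

```text
t: 7.87
ee_pos: [483.0, -259.9, 254.7]
orientation: [-1.254, 1.126, -1.14]
ft_force: [1.2, -0.5, 0.3]
width: 0.5
```

```bash
python3 look.py w4 160,20,460,260 2 button_top:112 lever_tip:135 lever_pivot:95
```

```text
t 7.8667 p [ 483.  -259.9  254.7] f [ 1.2 -0.5  0.3] w 0.5 yaw z 0.102
button_top [360.  164.7] 0.6 [ 506.  -298.1  112. ]
lever_tip [318.8 148. ] 0.71 [ 520.9 -257.   135. ]
lever_tip [137.7 187.5] 0.44 [467.9 -80.3 135. ]
lever_pivot [316.5 143.7] 0.87 [ 519.4 -255.1   95. ]
```

View pics/w4c.png

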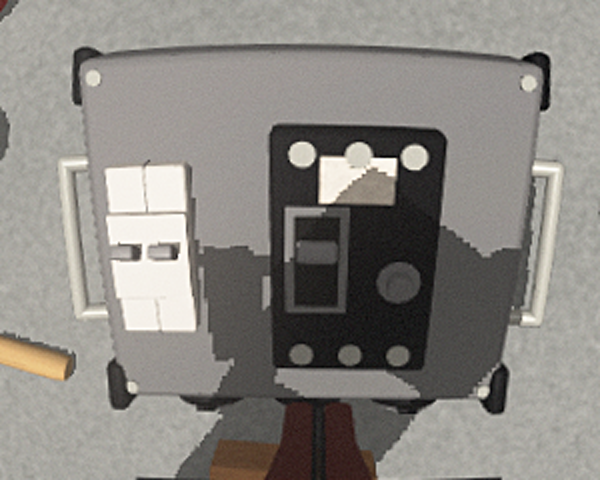

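The lever is back up: its tip is at x≈521, where dead centre would be ≈512. The button is out and the branch toggles are unchanged. Now to the dial.

Call:
{"op": "arm_command", "data": {
  "targets": [
    [-37,-3,0,0],
    [-37,-3,0,0],
    [-37,-3,0,0],
    [-37,-3,0,0],
    [-37,-3,0,0],
    [-37,-3,-1,0],
    [-37,-3,-1,0],
    [-37,-3,-1,0],
    [-37,-1,-1,0],
    [-39,0,-1,0],
    [0,0,0,0],
    [0,0,0,0]
  ],
  "gripper": 60
}}

```text
t: 9.07
ee_pos: [437.2, 112.5, 273.2]
orientation: [-1.261, 1.132, -1.129]
ft_force: [0.3, -0.2, 0.5]
width: 52.8
```

```bash
python3 look.py w5 200,0,500,240 2.5 dial_grip:112 mill:0
```

```text
t 9.0667 p [437.2 112.5 273.2] f [ 0.3 -0.2  0.5] w 52.8 yaw z 0.107
dial_grip [302.5  65.2] 0.7 [548.1 139.8 112. ]
mill [254.7  67.8] 0.97 [552.7 210.8   0. ]
mill [417.    4.5] 0.27 [6.724e+02 6.000e-01 0.000e+00]
```

View pics/w5c.png

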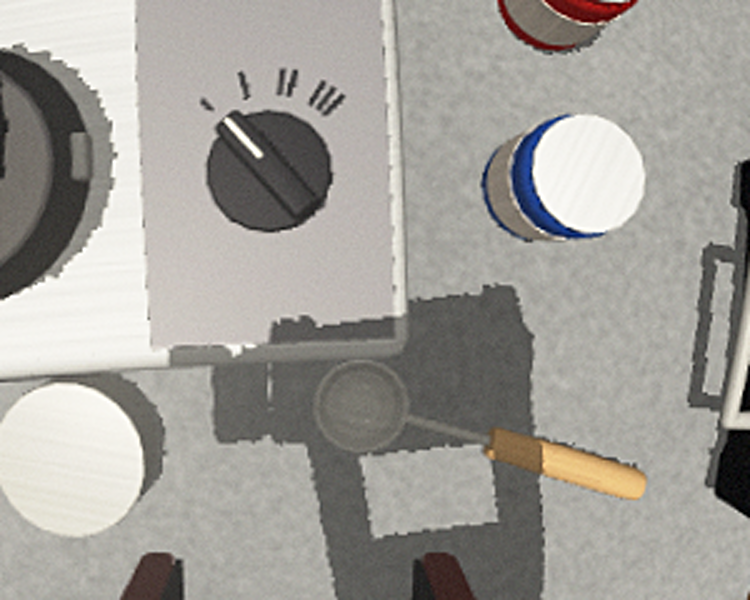

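The dial is still at off. Its pointer runs from crop (262,157) to (228,120), about 40° left of the mill's back. The marks fan symmetrically about "back", so gripping across the bar would swing the 178 mm body into the mill's cap. I'll grip the bar by its ends instead, with the jaws along the bar.

```bash
python3 - <<'E'
from h import *
d=np.load('pics/w5.npz'); m=dict(position=d['pos'],orientation=d['ori'],mtx=d['mtx'])
def at(c,z): P,v=wray('wrist',m,np.array(c)/2.5+[200,0]); return P+v*(z-P[2])/v[2]
A,B=at((262,157),123),at((228,120),123); print('pointer yaw',np.arctan2(*(B-A)[1::-1]))
A,B=at((305,218),123),at((222,114),123); print('bar ends',A,B,np.linalg.norm(A-B),(A+B)/2,np.arctan2(*(B-A)[1::-1]))
A,B=at((150,347),88),at((136,0),88); print('mill edge',np.arctan2(*(B-A)[1::-1]))
print(get_obs()['qpos'].round(2), to([547,138,273]))
E
```

```text
pointer yaw 0.8218595987789399
bar ends [527.65680083 118.68553531 123.        ] [564.74163705 153.94390249 123.        ] 51.17067063993467 [546.19921894 136.3147189  123.        ] 0.7601562468392291
mill edge 0.14294258838010518
[ 0.22  0.12  1.96 -0.    1.06  1.69] [-16.7   0.6 111.2]
```

Call:
{"op": "arm_command", "data": {
  "targets": [
    [-4,0,28,0],
    [-4,0,28,0],
    [-4,0,28,0],
    [-4,0,27,0],
    [0,0,0,-0.12],
    [0,0,0,-0.12],
    [0,0,0,-0.12],
    [0,0,0,-0.12],
    [0,0,0,-0.12],
    [0,0,0,-0.12],
    [0,0,0,-0.12],
    [0,0,0,-0.12],
    [0,0,0,-0.12],
    [0,0,0,-0.12],
    [0,0,0,-0.12],
    [0,0,0,-0.12],
    [0,0,0,-0.12],
    [0,0,0,-0.12],
    [0,0,0,-0.12],
    [0,0,0,-0.12]
  ],
  "gripper": 100
}}

```text
t: 10.88
ee_pos: [547.5, 136.2, 274.1]
orientation: [-1.541, -0.356, 0.358]
ft_force: [-0.4, -0.9, 0.0]
width: 88.0
```

Call:
{"op": "arm_command", "data": {
  "targets": [
    [0,20,0,-0.12],
    [0,20,0,-0.12],
    [0,0,0,-0.09],
    [0,0,0,0],
    [0,0,0,0]
  ]
}}

```text
t: 11.3
ee_pos: [547.6, 136.8, 234.3]
orientation: [-1.484, -0.607, 0.608]
ft_force: [-0.8, -1.0, -0.3]
width: 88.0
```

```bash
python3 look.py w6 120,60,520,360 2 dial_grip:112
python3 - <<'E'
from h import *
def L(t,px):
    d=np.load(f'pics/{t}.npz'); return wray('wrist',dict(position=d['pos'],orientation=d['ori'],mtx=d['mtx']),px)
d=tip_of('wrist','dial_grip')
if d: print(tri([L('w5',(302.5,65.2)),L('w6',d[0]['at'])]))
E
```

```text
t 11.3 p [547.6 136.8 234.3] f [-0.8 -1.  -0.3] w 88.0 yaw z 2.348
dial_grip [315.4 188.5] 0.62 [544.5 134.6 112. ]
dial_grip [258.3 245.9] 0.27 [545.3  54.3 112. ]
(array([544.05089347, 138.20762146, 126.79367002]), [np.float64(2.376889090240652), np.float64(2.376889090240351)])
```

View pics/w6c.png

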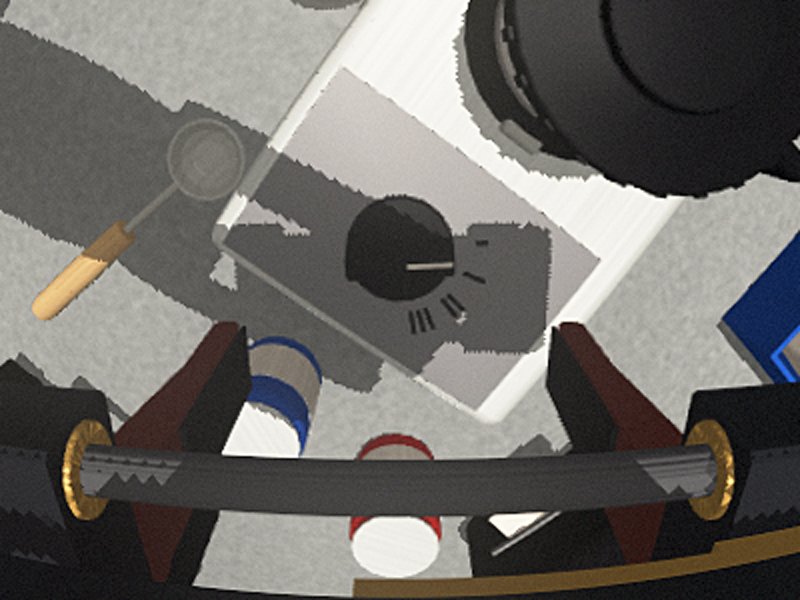

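Now the bar lies horizontally in the image, between the open fingers, and the cap is at upper right. I'll check the dial centre from the skirt circle at crop (400,248).

```bash
python3 - <<'E'
from h import *
d=np.load('pics/w6.npz'); m=dict(position=d['pos'],orientation=d['ori'],mtx=d['mtx'])
def at(c,z): P,v=wray('wrist',m,np.array(c)/2+[120,60]); return P+v*(z-P[2])/v[2]
print('skirt c',at((400,248),94),'line',at((408,267),123),at((453,265),123)); 
print(to([545.8,136,116]))
E
```

```text
skirt c [547.8691909  137.07167038  94.        ] line [550.85487696 138.87388759 123.        ] [564.10773096 153.16477625 123.        ]
[ -2.8 119.2   0.3]
```

Call:
{"op": "arm_command", "data": {
  "targets": [
    [-0.6,25,0,0],
    [0,25,0,0],
    [0,25,0,0],
    [0,20,0,0],
    [0,10,0,0],
    [0,7,0,0],
    [0,5,0,0],
    [0,0,0,0],
    [0,0,0,0]
  ]
}}

```text
t: 12.2
ee_pos: [547.5, 138.1, 118.5]
orientation: [-1.483, -0.612, 0.61]
ft_force: [-0.2, 0.9, -0.3]
width: 87.7
```

Call:
{"op": "arm_command", "data": {
  "targets": [
    [0,0,0,0],
    [0,0,0,0],
    [0,0,0,0],
    [0,0,0,0],
    [0,0,0,0],
    [0,0,0,0],
    [0,0,0,0],
    [0,0,0,0]
  ],
  "gripper": 0
}}

```text
t: 12.87
ee_pos: [547.0, 138.0, 117.8]
orientation: [-1.483, -0.612, 0.611]
ft_force: [-0.3, 0.7, 0.4]
width: 48.1
```

Gripped the bar by its ends (48.1 mm). Turning clockwise.

Call:
{"op": "arm_command", "data": {
  "targets": [
    [0,0,0,0.06],
    [0,0,0,0.06],
    [0,0,0,0.06],
    [0,0,0,0.06],
    [0,0,0,0.06],
    [0,0,0,0.06],
    [0,0,0,0.06],
    [0,0,0,0.06],
    [0,0,0,0]
  ]
}}

```text
t: 13.62
ee_pos: [547.6, 138.4, 117.8]
orientation: [-1.557, -0.237, 0.234]
ft_force: [1.4, 2.4, -1.3]
width: 47.9
```

```bash
python3 - <<'E'
from h import *
o,T,p=st();print(p.round(1),o['ft_force'].round(1),o['moment'].round(2),o['width'],np.arctan2(T[1,2],T[0,2]))
E
```

```text
[547.6 138.4 117.8] [ 1.4  2.4 -1.3] [ 0.44 -0.52  0.  ] 47.93039531514464 1.8707037751748194
```

Call:
{"op": "arm_command", "data": {
  "targets": [
    [0,0,0,0.06],
    [0,0,0,0.06],
    [0,0,0,0.06],
    [0,0,0,0.06],
    [0,0,0,0.06],
    [0,0,0,0.06],
    [0,0,0,0.06],
    [0,0,0,0.06],
    [0,0,0,0]
  ]
}}

```text
t: 14.37
ee_pos: [548.3, 138.4, 117.8]
orientation: [-1.565, 0.138, -0.143]
ft_force: [5.7, 3.6, -3.3]
width: 48.0
```

Call:
{"op": "arm_command", "data": {
  "targets": [
    [0,0,0,0.06],
    [0,0,0,0.06],
    [0,0,0,0.06],
    [0,0,0,0.06],
    [0,0,0,0.06],
    [0,0,0,0.06],
    [0,0,0,0.03],
    [0,0,0,0]
  ]
}}

```text
t: 15.03
ee_pos: [548.7, 138.2, 117.8]
orientation: [-1.523, 0.441, -0.447]
ft_force: [6.3, 0.1, -5.5]
width: 48.2
```

```bash
cat > s.py <<'E'
from h import *
o,T,p=st();print(p.round(1),o['ft_force'].round(1),o['moment'].round(2),round(o['width'],1),'turned',2.348-np.arctan2(T[1,2],T[0,2]))
E
python3 s.py
```

```text
[548.7 138.2 117.8] [ 6.3  0.1 -5.5] [ 0.2  -1.14  0.18] 48.2 turned 1.3443011729616692
```

Call:
{"op": "arm_command", "data": {
  "targets": [
    [0,0,0,0.03],
    [0,0,0,0.03],
    [0,0,0,0.03],
    [0,0,0,0]
  ]
}}

```text
t: 15.37
ee_pos: [548.6, 137.7, 118.0]
orientation: [-1.508, 0.511, -0.516]
ft_force: [5.7, -2.3, -2.4]
width: 48.1
```

```bash
python3 s.py; python3 look.py w7 120,60,520,360 2 dial_grip:112
```

```text
[548.6 137.7 118. ] [ 5.7 -2.3 -2.4] [-0.39 -1.03  0.18] 48.1 turned 1.4332863261539865
t 15.3667 p [548.6 137.7 118. ] f [ 5.7 -2.3 -2.4] w 48.1 yaw z 0.915
dial_grip [318.8 250.2] 0.91 [547.4 136.  112. ]
```

View pics/w7c.png

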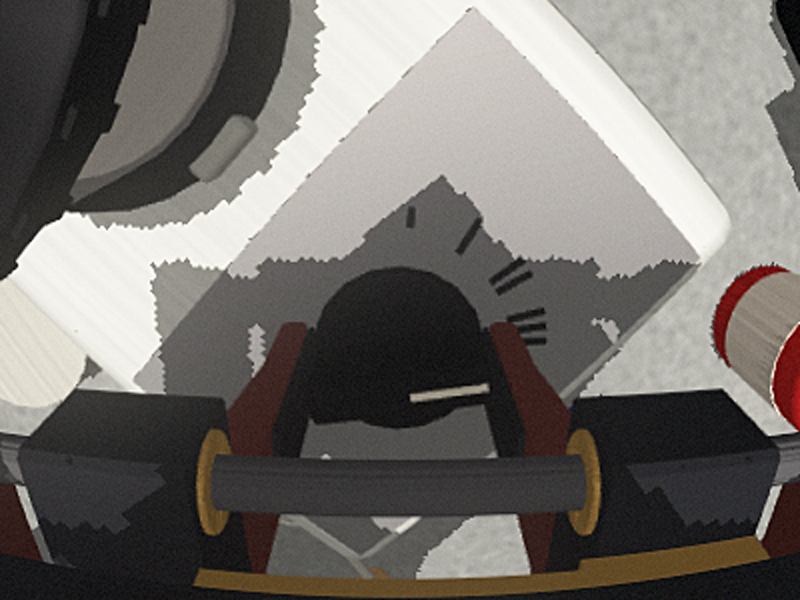

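```bash
python3 - <<'E'
from h import *
def yaw(t):
    d=np.load(f'pics/{t}.npz'); m=dict(position=d['pos'],orientation=d['ori'],mtx=d['mtx'])
    i=cv2.resize(cv2.imread(f'pics/{t}.png')[60:360,120:520],None,fx=2,fy=2,interpolation=cv2.INTER_CUBIC)
    x0,y0,x1,y1={'w6':(398,255,465,278),'w7':(400,375,496,410)}[t]
    g=i[y0:y1,x0:x1].min(2); ys,xs=np.nonzero(g>120); 
    vx,vy,cx,cy=cv2.fitLine(np.c_[xs,ys].astype(np.float32),cv2.DIST_L2,0,.01,.01).ravel(); print(len(xs),vx,vy)
    if vx<0: vx,vy=-vx,-vy
    c=np.array([cx+x0,cy+y0]); 
    def at(c): P,v=wray('wrist',m,c/2+[120,60]); return P+v*(123-P[2])/v[2]
    D=at(c+20*np.array([vx,vy]))-at(c-20*np.array([vx,vy])); return np.arctan2(D[1],D[0]),at(c)
a,b=yaw('w6'),yaw('w7'); print(a,b,a[0]-b[0])
E
python3 s.py
```

```text
131 0.9988698 -0.04753035
425 0.9907926 -0.1353888
(np.float64(0.826372534550572), array([556.6900756, 145.5076735, 123.       ])) (np.float64(-0.5156333374800646), array([558.99302199, 129.59546535, 123.        ])) 1.3420058720306365
[548.6 137.7 118. ] [ 4.8 -2.1 -2.6] [-0.37 -1.07  0.11] 48.0 turned 1.4323419053536601
```

Call:
{"op": "arm_command", "data": {
  "targets": [
    [0,0,0,0.03],
    [0,0,0,0.03],
    [0,0,0,0],
    [0,0,0,0],
    [0,0,0,0]
  ]
}}

```text
t: 15.88
ee_pos: [548.8, 137.9, 118.1]
orientation: [-1.496, 0.556, -0.562]
ft_force: [6.0, -1.8, -3.4]
width: 47.9
```

```bash
python3 s.py; python3 look.py w8 280,220,400,300 5 dial_grip:112
```

```text
[548.8 137.9 118.1] [ 6.  -1.8 -3.4] [-0.24 -1.07  0.15] 47.9 turned 1.4924101108976993
t 15.8833 p [548.8 137.9 118.1] f [ 6.  -1.8 -3.4] w 47.9 yaw z 0.856
dial_grip [318.9 249.7] 0.8 [547.7 136.4 112. ]
```

View pics/w8c.png

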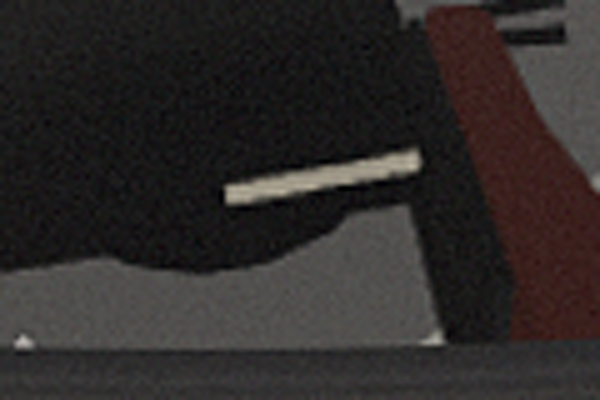

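```bash
cat > y.py <<'E'
from h import *
def yaw(t,box):
    d=np.load(f'pics/{t}.npz'); m=dict(position=d['pos'],orientation=d['ori'],mtx=d['mtx'])
    i=cv2.resize(cv2.imread(f'pics/{t}.png')[220:300,280:400],None,fx=5,fy=5,interpolation=cv2.INTER_CUBIC)
    x0,y0,x1,y1=box; g=i[y0:y1,x0:x1].min(2); ys,xs=np.nonzero(g>110)
    vx,vy,cx,cy=cv2.fitLine(np.c_[xs,ys].astype(np.float32),cv2.DIST_L2,0,.01,.01).ravel()
    e=np.array([vx,vy])*np.sign(vx)*60; c=np.array([cx+x0,cy+y0])
    at=lambda c:(lambda P,v:P+v*(123-P[2])/v[2])(*wray('wrist',m,c/5+[280,220]))
    D=at(c+e)-at(c-e); print(t,len(xs),vx,vy,'yaw',np.arctan2(D[1],D[0]),'dial',.826-np.arctan2(D[1],D[0]))
yaw('w7',(190,130,435,225)); yaw('w8',(190,130,435,215))
E
python3 y.py; python3 s.py
```

```text
w7 2989 0.99075484 -0.13566451 yaw -0.5153762285826792 dial 1.3413762285826791
w8 3024 0.98332727 -0.18184476 yaw -0.5209879689797776 dial 1.3469879689797777
[548.7 137.8 118.1] [ 6.3 -1.8 -3.3] [-0.24 -0.98  0.17] 48.0 turned 1.4924515343089917
```

```bash
python3 -c "
from workcell import *
print(close_job())"
```

```text
the job is handed in; nothing more can be done
None
```

The opening check is done and handed in after about 16 s of robot time. The gripper is still holding the dial at the third position.

- **Breaker:** I pressed the test button with the shut fingers at about 14 N. The picture showed the lever dropped. I let the button out and pushed the lever back up from the front. A picture afterwards put the lever tip at about x 521, close to fully up (525) and well past dead centre (512). The button was out and both branch toggles looked unchanged.
- **Dial:** I gripped the bar by its ends, because gripping across it would have swung the gripper body into the mill's cap. I then turned it clockwise past both click-stops. The pointer line measured 1.34 to 1.35 rad, against 1.35 at the end stop. A further 0.06 rad turn of the gripper moved the dial only 0.006 rad, so it is on the stop.

**Checks that were less clear:**
- **Grip slip:** the gripper has turned 1.49 rad against the dial's 1.35, so the bar has slipped slightly in the pads. The opening held at 48 mm.
- **Dial moment:** the vertical moment read 0.11 to 0.18 N m and did not rise clearly at the stop, so that conclusion rests on the pointer picture.
- **Goods on the counter:** I did not measure them again at the end. None was approached, and forces stayed at about 14 N or less.

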